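# Fit a fresh filter cassette through the extractor's spring dust flaps

### The arm

A 6-joint arm with a two-finger parallel gripper is mounted at the origin on the work surface. World frame = base frame: x ahead of the robot, y to its left, z up, the work surface at z = 0. Lengths are in m, angles in rad, forces in N, time in s.
With the tool pointing down it reaches from about 0.25 to 0.725 m from the base axis. Payload 4 kg.
Tool frame: the origin (TCP) lies midway between the tips of the shut fingers; the grasp point (between the pads) lies 19 mm behind it (bot.grip_point_offset is the distance from the TCP to the grasp point, in m); z points along the fingers, y is the line along which they close (so a half turn about z gives the same grasp; the last joint's range is limited). The gripper opens to 85 mm and grips with 20 to 120 N. Pads are 22 mm wide; open, the fingers measure 114 mm over their backs; the gripper's body (76 mm by 85 mm) begins 54 mm behind the grasp point. The pads swing forward as they close: fully open they stand 13 mm farther back than shut.
Start: joints at [-1.306, 0.241, 0.005, 1.335, 0, 1.571], TCP at [0.131, -0.483, 0.231] pointing down, gripper open.
Joint ranges: [-2.72, 2.72], [-1.05, 1.87], [-1.09, 1.28], [-1.99, 2.15], [-1.42, 1.44], [-3.14, 3.14]. Speed limits (rad/s): [2.79, 2.79, 3.14, 3.14, 3.14, 3.14].

### API

Orientations are given as a unit quaternion [x, y, z, w].
In Python, from workcell import bot gives the robot as it stands.
- The arm moves only by the tool step_arm, never from a script. Its argument "targets" is text: rows parted by semicolons, each of 7 numbers parted by spaces: the opening, from -1 (shut) to 1 (fully open), so that 0 is half open, then the shift along the world's x, y, z normalised to -1 to 1, where 1 is 0.5 m, then the turn, a rotation vector about the world's x, y, z normalised to -1 to 1, where 1 is pi/4 rad. In form: gripper x y z wx wy wz; .... A call has 1 to 10 rows; each row is the pose to reach, as a shift and turn from the pose commanded when the call began; what a row does not reach only later rows make up. A row lasts 1/12 s, in which the tool goes at most 41.7 mm and 7.16 degrees, less where a joint would pass 70% of its speed; a pose out of reach is approached as far as the arm can. A call with a number of a shift or a turn outside -1 to 1 is refused whole. A call with a gripper value outside its range is refused whole. The fingers move at their own pace and stop on an object; the grip force is fixed at half the most. Time passes only in rows, so rows that repeat a pose let the fingers close. It gives the time, the measured TCP pose, the force, the opening and the grip force at its end, in the units of the state.
- bot.get_obs(): the state, without advancing time (a new reading comes with each control period).
- bot.camera(name): name is "scene" or "top" or "wrist"; returns the picture (420x560x3 uint8, red, green, blue); there is no depth.
- bot.camera_info(name): a dict with "vertical_fov" (degrees; the focal length in pixels is half the picture's height over the tangent of half this angle, whatever the lens; pixels are square), "cx", "cy" (the principal point, pixels), "pose" (4x4, takes a point from camera to world coordinates). Camera axes: x right, y up, looking along -z (the intrinsics and any distortion apply to the point x, -y, -z); pixel columns grow to the right and rows downward; lengths in m; the calibration is good to about 2 mm. The wrist camera is an equidistant fisheye: a pixel r from the principal point sees the ray r / f radians off the axis. A picture is of the moment at which its call begins: read the wrist's pose just before it. camera_info takes no time and is no camera call; for the wrist camera it gives the pose at the moment of the call.
- bot.job_done(): hands the job in; it is judged then, once.
The state is a dict: "clock": time; "joint_pos": joint angles; "joint_vel": joint speeds; "tau": joint torques, N m; "eef_pos": TCP position; "tool_rot": TCP orientation; "ft_force": force on the tool from outside, world axes, zero at the start; "ft_torque": the same for the moment, N m; "grip_width": finger opening in m; "grasp_force": force on a finger pad.
Only numpy, scipy, OpenCV 4.12 (cv2) and the standard library are available. Lean on these libraries where they do the work, as an engineer would, in place of code of your own. Each camera call takes 0.05 s, during which the arm holds its last target. There are 200 camera calls.

### The job

Fit the fresh filter cassette (blue frame, white pleats) into the dust extractor: lower it upright, black seal down, between the orange spring flaps in the top of the green cabinet, let go, and with the closed fingers push it on down past the flaps until you feel it sit firmly on its seal - about 15 N of push, never more than 25. Then draw the fingers out so that both flaps spring fully shut over it, and leave everything else on the trolley where it stands.

Things in the scene. Friction and masses are not known exactly. Their poses are not given: they have to be found in the camera images.
- cassette: fresh filter cassette, blue frame, white pleats: a rigid box 44 mm thick (x), 90 mm long (y), 70 mm tall (z), 0.18 to 0.29 kg, standing upright on the trolley; origin at the centre of its underside, which is a black rubber seal 4 mm thick, 1.5 mm smaller all round. It fits the bay either way round (half a turn about z)
- cassette_top (a point): centre of the cassette's flat top, 70 mm above its underside, where it may be pushed; axes as the cassette's. Seated means: pushed with 8 N or more for a moment while this point is over 30 mm below the cabinet's top. More than 25 N once this point is below the cabinet's top cracks the frame
- extractor: bench dust extractor, green steel cabinet 260 mm (x) by 340 mm (y) by 150 mm tall, fixed to the trolley; origin at the centre of its underside; nothing on its flat top stands higher than 5 mm
- bay_mouth (a point): centre of the filter bay's mouth, level with the cabinet's top, framed in steel, closed by two orange spring flaps; axes as the extractor's. The mouth is 52 mm wide (x) and 96 mm long (y), to take the cassette x along x, either way round. With the flaps hanging about 45 mm is free along x and 90 along y: fingers turned to close along y follow the cassette down with room to spare. The flaps can shut once its top is 30 mm down
- bay_guide (a point): point 37 mm straight below bay_mouth: here a sloping lead-in (from 31 mm down) has narrowed the bay to 46.5 by 93 mm. From 49 mm down two sprung shoes at the bay's ends rub on the cassette and hold it where it is let go; sliding it takes a push of about 1 to 7 N
- bay_seal (a point): point 107.5 mm straight below bay_mouth, the middle of the range for the bay's springy seal, unseen: the cassette meets it when its top is 32 to 43 mm below the cabinet's top, different each time and not measured. From that touch the push climbs about 9 N per mm for 3 mm, then all is solid
- flap_near (a joint): angle of the flap on the bay's -x side: 0 shut (level), growing as it is pushed down, up to 1.65 rad; 26 mm wide, slick nylon, light spring (under 3 N at its edge)
- flap_far (a joint): angle of the flap on the bay's +x side, likewise
- old_cassette: used filter cassette, grey frame and brown pleats, same size, lying on its 70 by 90 mm side; origin at the centre of its (now sideways) underside; leave alone
- bit_case: silver drill bit case, 75 by 125 by 26 mm, lying flat; origin at the centre of its underside; leave alone
- queen: dark walnut queen blank, 38 mm across, 96 mm tall, standing; origin at the centre of its underside; leave alone
- pawn: pale beech pawn, 30 mm across, 53 mm tall, standing; origin at the centre of its underside; leave alone
- screw_jar: blue glass jar of brass screws with a brass lid, 68 mm across, 90 mm tall; origin at the centre of its underside; leave alone
- brush: bench brush lying flat, 200 mm long along its x, handle to -x; leave alone
There are look-alikes about, which are no part of the job. What is shaped like the cassette but pink or turquoise is not meant.

How it is judged:
By the outcome, as a careful person would: the job done as asked, in the order asked, and still so for the second after the job is handed in, with the robot touching nothing.
It also fails if it takes over 67 s, if anything falls off the work surface, if the arm or the gripper's body presses on something with over 40 N, if the wrist force passes 120 N, or if a joint passes its speed limit or range.

## Working session

There is one attempt and no reset: what is moved stays moved. The work goes in short steps, Python scripts to look and compute and a tool call to move; the robot and the scene stay as the last step left them, time stands still between calls to the robot, and variables do not carry over. Pictures are saved under pics/ and viewed, at most 10 in all, crops included, and the job is handed in when it is done.

Besides the shell and the picture viewer there is one more tool, called after "Request:" by a JSON object that holds its "fn" and its "kwargs". step_arm: Moves the arm, as the interface text tells. Scaled input: -1 to 1 covers 0.5 m each way for a shift and pi/4 rad each way for a turn. Its arguments: {"type":"object","properties":{"targets":{"type":"string"}},"required":["targets"]}

```bash
mkdir -p pics; ls
python3 - <<'E'
from workcell import bot
import cv2,numpy as np
o=bot.get_obs();print({k:np.round(v,3) for k,v in o.items()})
for n in("scene","top"):
    i=bot.camera_info(n);print(n,i)
    cv2.imwrite(f"pics/{n}0.png",bot.camera(n)[:,:,::-1])
print(bot.camera_info("wrist"), bot.grip_point_offset)
E
```

```text
pics
{'clock': np.float64(0.0), 'joint_pos': array([-1.306,  0.241,  0.004,  1.335, -0.   ,  1.571]), 'joint_vel': array([-0.001, -0.001, -0.001, -0.   , -0.002,  0.003]), 'tau': array([ 0.0000e+00, -3.7231e+01,  2.5241e+01,  1.7000e-02,  0.0000e+00,
        0.0000e+00]), 'eef_pos': array([ 0.131, -0.482,  0.23 ]), 'tool_rot': array([ 0.991,  0.132, -0.   , -0.001]), 'ft_force': array([-0.271, -0.697,  0.235]), 'ft_torque': array([ 0.056, -0.027, -0.065]), 'grasp_force': np.float64(0.0), 'grip_width': np.float64(0.086)}
scene {'vertical_fov': 48.62899801926137, 'cx': 279.6602860822437, 'cy': 208.27813775876513, 'pose': array([[ 0.59358037, -0.48412221,  0.64287482,  1.33745838],
       [ 0.80456141,  0.33859016, -0.48789101, -0.66195872],
       [ 0.01852778,  0.8068348 ,  0.59048652,  0.87029387],
       [ 0.        ,  0.        ,  0.        ,  1.        ]])}
top {'vertical_fov': 56.081452971604854, 'cx': 285.6604230219034, 'cy': 208.37129354025055, 'pose': array([[-0.01031159,  0.99571689, -0.09187785,  0.39479016],
       [-0.99948146, -0.0130661 , -0.02942921, -0.05947526],
       [-0.03050364,  0.09152674,  0.99533531,  1.33058714],
       [ 0.        ,  0.        ,  0.        ,  1.        ]])}
{'vertical_fov': 65.70646984690485, 'cx': 275.1519053707774, 'cy': 202.87717238294422, 'pose': array([[ 0.26154241,  0.9321713 ,  0.25030429,  0.19369584],
       [-0.96519136,  0.25289035,  0.0667242 , -0.46551082],
       [-0.00110116, -0.25904275,  0.96586523,  0.37241836],
       [ 0.        ,  0.        ,  0.        ,  1.        ]])} 0.0187
```

View pics/top0.png

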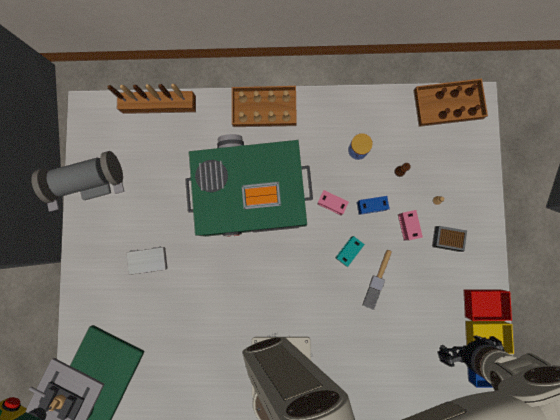

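View pics/scene0.png

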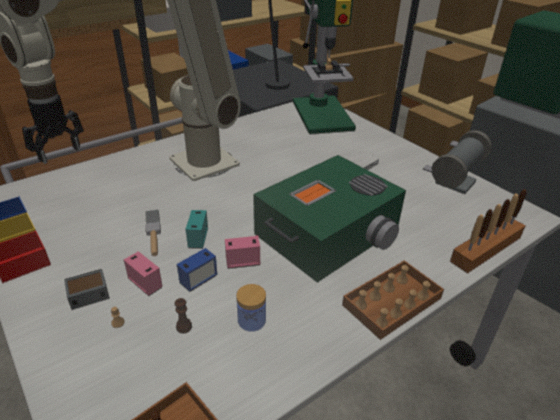

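The top view has the blue cassette at about (373,205), the orange bay flaps at (261,195), pink decoys at (333,203) and (411,225), and a turquoise one at (350,251). The scene view agrees, with the blue cassette at (197,268). Next I'll measure the cassette and the bay.

```bash
cat > h.py <<'E'
from workcell import bot
import cv2,numpy as np
def ray(info,name,uv):
    uv=np.atleast_2d(np.asarray(uv,float)); f=210/np.tan(np.radians(info["vertical_fov"])/2)
    d=(uv-[info["cx"],info["cy"]])/f
    if name=="wrist":
        r=np.linalg.norm(d,axis=1,keepdims=True); d=np.c_[d*np.sinc(r/np.pi)/1, np.cos(r)]
    else: d=np.c_[d,np.ones(len(d))]
    T=info["pose"]; return T[:3,3],(d*[1,-1,-1])@T[:3,:3].T
def onplane(info,name,uv,z):
    c,d=ray(info,name,uv); return c+d*((z-c[2])/d[:,2])[:,None]
def project(info,name,P):
    T=info["pose"]; p=(np.atleast_2d(P)-T[:3,3])@T[:3,:3]*[1,-1,-1]; f=210/np.tan(np.radians(info["vertical_fov"])/2)
    if name=="wrist":
        n=np.linalg.norm(p[:,:2],axis=1,keepdims=True); q=p[:,:2]/n*np.arctan2(n,p[:,2:])
    else: q=p[:,:2]/p[:,2:]
    return q*f+[info["cx"],info["cy"]]
def mask(img,h0,h1,s=100,v=50):
    h=cv2.cvtColor(img,cv2.COLOR_RGB2HSV); return cv2.inRange(h,(h0,s,v),(h1,255,255))
def blobs(m,amin=60):
    c,_=cv2.findContours(m,cv2.RETR_EXTERNAL,cv2.CHAIN_APPROX_NONE)
    return sorted([k for k in c if cv2.contourArea(k)>amin],key=cv2.contourArea,reverse=True)
def rect(info,name,cnt,z):
    p=onplane(info,name,cnt.reshape(-1,2),z)[:,:2]
    (c,s,a)=cv2.minAreaRect((p*1000).astype(np.float32)); b=cv2.boxPoints((c,s,a))
    e=[b[1]-b[0],b[2]-b[1]]; e=max(e,key=np.linalg.norm); yaw=np.degrees(np.arctan2(e[1],e[0]))%180
    return np.round(c,1),np.round(s,1),round(float(yaw),1)   # mm, long-axis direction
E
python3 - <<'E'
from h import *
for n in("top","scene"):
    img=cv2.imread(f"pics/{n}0.png")[:,:,::-1].copy();I=bot.camera_info(n)
    for nm,a,b,z,s,v in(("blue",105,125,.07,110,40),("orange",5,20,.15,150,120),("green",65,90,.15,80,30),("pink",160,178,.07,60,80),("turq",82,97,.07,100,60)):
        for k in blobs(mask(img,a,b,s,v))[:4]:
            x,y,w,h=cv2.boundingRect(k);print(n,nm,(x,y,w,h),*rect(I,n,k,z))
E
```

```text
top blue (358, 196, 31, 18) [ 519.6 -300.8] [44.4 95.7] 97.4
top blue (469, 369, 23, 18) [ -22.5 -601.9] [80.7 33.3] 50.8
top orange (417, 84, 65, 39) [ 822.5 -524.8] [110.  180.8] 95.5
top orange (233, 91, 63, 33) [819.   38.6] [191.  101.6] 88.9
top orange (118, 91, 74, 18) [849.5 381.4] [230.7  52. ] 89.8
top orange (245, 186, 33, 19) [544.7  50. ] [49.7 94.1] 95.0
top green (189, 140, 118, 95) [569.8  92.9] [262.9 338.2] 95.3
top green (71, 326, 73, 94) [ 17.  531.5] [177.8 243.1] 154.1
top green (336, 236, 29, 31) [ 375.7 -212.8] [44.5 84. ] 141.9
top pink (398, 210, 25, 30) [ 453.1 -415. ] [89.2 60.8] 11.0
top pink (318, 190, 31, 25) [ 528.2 -172.5] [89.8 50.6] 62.6
top turq (336, 236, 28, 31) [ 374.2 -223.1] [47.1 89. ] 141.3
scene blue (178, 249, 37, 24) [ 524.2 -307.2] [43.3 93.4] 98.1
scene blue (0, 198, 26, 22) [  19.3 -634.2] [87.4 65.9] 0.1
scene blue (228, 51, 21, 18) [-708.8  602.7] [ 90.9 268.3] 153.9
scene orange (296, 184, 34, 18) [545.3  51.7] [45.  90.7] 93.9
scene green (260, 156, 145, 90) [612.5  87.7] [332.7 354. ] 95.4
scene green (494, 11, 66, 103) [ 160.5 1858.1] [ 242.  1747.4] 117.6
scene green (293, 94, 62, 39) [153.7 422.1] [172.2 324.5] 153.8
scene green (186, 210, 21, 37) [ 498.4 -283.5] [ 49.  145.8] 150.9
scene pink (124, 252, 38, 43) [ 485.6 -429.9] [146.6  71.4] 11.0
scene pink (225, 235, 35, 33) [ 561.2 -187.8] [ 90.3 115.1] 153.1
scene turq (186, 211, 20, 21) [ 378.9 -226.7] [43.7 91.6] 141.7
```

Request:
{"fn": "step_arm", "kwargs": {"targets": "1 0.78 0.36 0 0 0 1; 1 0.78 0.36 0 0 0 1; 1 0.78 0.36 0 0 0 1; 1 0.78 0.36 0 0 0 1; 1 0.78 0.36 0 0 0 1; 1 0.78 0.36 0 0 0 1; 1 0.78 0.36 0 0 0 1; 1 0.78 0.36 0 0 0 1; 1 0.78 0.36 0 0 0 1; 1 0.78 0.36 0 0 0 1"}}

```text
clock: 0.93
eef_pos: [0.5106, -0.3065, 0.2308]
tool_rot: [0.865, 0.501, -0.0, -0.0]
ft_force: [-0.0, -1.2, 1.1]
grip_width: 0.0856
grasp_force: 0.0
```

Request:
{"fn": "step_arm", "kwargs": {"targets": "1 0 0 0 0 0 0.831; 1 0 0 0 0 0 0.831; 1 0 0 0 0 0 0.831; 1 0 0 0 0 0 0.831; 1 0 0 0 0 0 0.831; 1 0 0 0 0 0 0.831; 1 0 0 0 0 0 0.831; 1 0 0 0 0 0 0.831"}}

```text
clock: 1.6
eef_pos: [0.509, -0.3078, 0.2307]
tool_rot: [0.659, 0.752, -0.0, -0.001]
ft_force: [-0.7, 0.9, -0.3]
grip_width: 0.0852
grasp_force: 0.0
```

```bash
cat > look.py <<'E'
from h import *
import sys
def look(tag,specs):
    o=bot.get_obs();I=bot.camera_info("wrist");img=bot.camera("wrist");cv2.imwrite(f"pics/{tag}.png",img[:,:,::-1])
    from scipy.spatial.transform import Rotation as R
    M=R.from_quat(o["tool_rot"]).as_matrix()
    print("t",round(float(o["clock"]),2),"tcp",np.round(o["eef_pos"]*1000,1),"yaw_y",round(float(np.degrees(np.arctan2(M[1,1],M[0,1]))),2),"tool z",np.round(M[:,2],3),"j",np.round(o["joint_pos"],2),"F",np.round(o["ft_force"],2))
    for nm,a,b,z,s,v in specs:
        for k in blobs(mask(img,a,b,s,v),300)[:3]: print(nm,cv2.boundingRect(k),*rect(I,"wrist",k,z))
    return o,I,img
BLUE=("blue",105,125,.07,110,40); ORANGE=("orange",5,20,.15,150,100)
E
python3 -c "
from look import *
look('w1',[BLUE])"
```

```text
t 1.6 tcp [ 509.  -307.8  230.7] yaw_y 7.51 tool z [-0.001  0.001 -1.   ] j [-0.54  0.43  0.28  1.42 -0.    0.9 ] F [-0.72  0.9  -0.28]
blue (266, 136, 47, 95) [ 521.8 -304.2] [43.4 92.4] 98.2
blue (420, 142, 51, 61) [ 676.5 -264.7] [62.1 54.4] 84.7
```

View pics/w1.png

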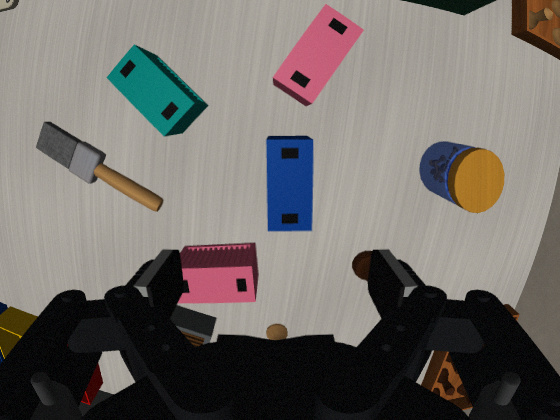

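The wrist view shows the cassette's blue top at about (290,186), with slots at (290,153) and (290,218). A pink decoy is below it at (218,273), and the queen is partly hidden at (365,265). Next I'll refine the cassette position and check the clearance to the queen.

Run:
```python
from h import *
img=cv2.imread("pics/w1.png")[:,:,::-1].copy();I=bot.camera_info("wrist")
for v in(60,90,110,130):
    for k in blobs(mask(img,105,125,110,v),1000)[:1]: print(v,cv2.boundingRect(k),*rect(I,"wrist",k,.07))
g=cv2.cvtColor(img,cv2.COLOR_RGB2HSV)[:,:,2][136:232,266:314]
for k in blobs((g<45).astype(np.uint8)*255,40):
    m=cv2.moments(k);u=[m['m10']/m['m00']+266,m['m01']/m['m00']+136];print("slot",u,onplane(I,"wrist",u,.07)[0][:2]*1000)
T=bot.camera_info("top")
print("queen",onplane(T,"top",[(405,166)],.09),"jar",onplane(T,"top",[(361,144)],.09))
```

```text
60 (266, 138, 47, 93) [ 522.  -305.2] [43.4 90.6] 98.2
90 (266, 139, 47, 92) [ 522.1 -305.6] [43.4 89.6] 98.2
110 (266, 140, 47, 91) [ 522.2 -306.1] [43.4 88.7] 98.2
130 (266, 140, 47, 83) [ 521.6 -301.7] [43.4 79.9] 98.2
slot [289.44628099173553, 152.96418732782368] [ 517.6696069  -274.43871795]
slot [289.5, 218.0] [ 526.64111589 -337.35151064]
queen [[ 0.63893669 -0.40181754  0.09      ]] jar [[ 0.71238058 -0.26538191  0.09      ]]
```

Request:
{"fn": "step_arm", "kwargs": {"targets": "1 0.026 0.004 0 0 0 0.016; 1 0.026 0.004 -0.06 0 0 0.016; 1 0.026 0.004 -0.13 0 0 0.016; 1 0.026 0.004 -0.2 0 0 0.016; 1 0.026 0.004 -0.27 0 0 0.016; 1 0.026 0.004 -0.33 0 0 0.016; 1 0.026 0.004 -0.36 0 0 0.016; 1 0.026 0.004 -0.373 0 0 0.016; 1 0.026 0.004 -0.373 0 0 0.016; 1 0.026 0.004 -0.373 0 0 0.016"}}

```text
clock: 2.48
eef_pos: [0.5227, -0.3063, 0.0455]
tool_rot: [0.654, 0.756, 0.0, 0.0]
ft_force: [0.2, -0.3, 1.3]
grip_width: 0.0856
grasp_force: 0.0
```

Request:
{"fn": "step_arm", "kwargs": {"targets": "-1 0 0 0 0 0 0; -1 0 0 0 0 0 0; -1 0 0 0 0 0 0; -1 0 0 0 0 0 0; -1 0 0 0 0 0 0; -1 0 0 0 0 0 0; -1 0 0 0 0 0 0; -1 0 0 0 0 0 0"}}

```text
clock: 3.15
eef_pos: [0.5229, -0.3066, 0.0464]
tool_rot: [0.654, 0.756, 0.0, 0.001]
ft_force: [-1.6, -0.2, 6.2]
grip_width: 0.0429
grasp_force: 62.4
```

Request:
{"fn": "step_arm", "kwargs": {"targets": "-1 0 0 0.03 0 0 0; -1 0 0 0.08 0 0 0; -1 0 0 0.15 0 0 0; -1 0 0 0.22 0 0 0; -1 0 0 0.29 0 0 0; -1 0 0 0.36 0 0 0; -1 0 0 0.41 0 0 0; -1 0 0 0.42 0 0 0"}}

```text
clock: 3.82
eef_pos: [0.524, -0.307, 0.2603]
tool_rot: [0.654, 0.756, 0.001, 0.004]
ft_force: [0.8, -0.3, -1.6]
grip_width: 0.0432
grasp_force: 61.8
```

Request:
{"fn": "step_arm", "kwargs": {"targets": "-1 0.02 0.03 0 0 0 -0.067; -1 0.03 0.09 0 0 0 -0.067; -1 0.04 0.16 0 0 0 -0.067; -1 0.045 0.24 0 0 0 -0.067; -1 0.045 0.32 0 0 0 -0.067; -1 0.045 0.4 0 0 0 -0.067; -1 0.045 0.48 0 0 0 -0.067; -1 0.045 0.53 0 0 0 -0.067; -1 0.045 0.55 0 0 0 -0.067; -1 0.045 0.55 0 0 0 -0.067"}}

```text
clock: 4.65
eef_pos: [0.5437, -0.0284, 0.2529]
tool_rot: [0.672, 0.74, -0.001, -0.001]
ft_force: [0.0, -0.4, -2.4]
grip_width: 0.0431
grasp_force: 61.8
```

```bash
python3 -c "
from look import *
o,I,img=look('w2',[BLUE,ORANGE])"
```

```text
t 4.65 tcp [543.7 -28.4 252.9] yaw_y 5.52 tool z [-0.003  0.001 -1.   ] j [-0.05  0.33  0.18  1.42  0.    1.42] F [ 0.03 -0.44 -2.44]
blue (217, 152, 117, 186) [ 550.7 -110.2] [121.  225.7] 95.3
blue (6, 390, 28, 30) [  20.2 -583.8] [156.6  72.8] 47.2
orange (468, 58, 88, 170) [760.   45.1] [148.7  94.2] 89.9
orange (255, 41, 68, 116) [545.3  52.2] [50.  87.6] 95.4
```

View pics/w2.png

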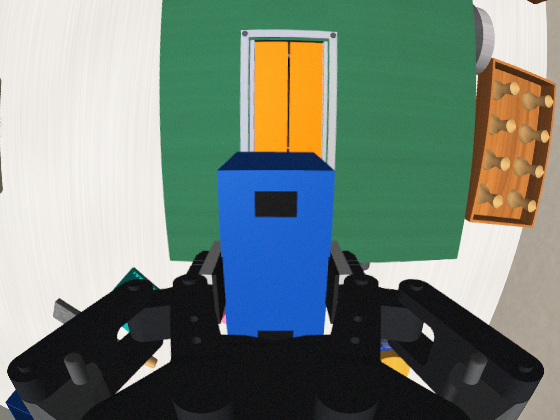

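The wrist view has the cassette held upright at (275,250). The bay's orange flaps span x 254–322 from y 41, with their lower end hidden by the cassette. I'll back off a little to see the whole mouth.

Request:
{"fn": "step_arm", "kwargs": {"targets": "-1 0 -0.05 0 0 0 0; -1 0 -0.1 0 0 0 0; -1 0 -0.1 0 0 0 0; -1 0 -0.1 0 0 0 0; -1 0 -0.1 0 0 0 0"}}

```text
clock: 5.12
eef_pos: [0.5443, -0.0824, 0.254]
tool_rot: [0.675, 0.738, -0.0, -0.001]
ft_force: [-0.1, 0.6, -2.8]
grip_width: 0.0427
grasp_force: 61.7
```

```bash
python3 -c "
from look import *
o,I,img=look('w3',[ORANGE])
# cassette top in the same picture, plane through its top
zt=o['eef_pos'][2]+.0236
m=mask(img,105,125,110,90); k=blobs(m,2000)[0]; print(cv2.boundingRect(k))
print('cassette rect',rect(I,'wrist',k,zt),'zt',zt)
cv2.imwrite('pics/w3c.png',cv2.resize(img[0:360,180:380,::-1],None,fx=1.6,fy=1.6))"
```

```text
t 5.12 tcp [544.3 -82.4 254. ] yaw_y 5.12 tool z [-0.001  0.    -1.   ] j [-0.15  0.34  0.19  1.43  0.    1.33] F [-0.13  0.59 -2.77]
orange (476, 19, 79, 172) [762.5  27.8] [149.2  90.4] 90.0
orange (259, 0, 68, 95) [546.2  39.5] [50.4 76. ] 95.2
(217, 170, 117, 168)
cassette rect (array([543.4, -74.3]), array([44.1, 75.7]), 94.8) zt 0.27762526865177034
```

View pics/w3c.png

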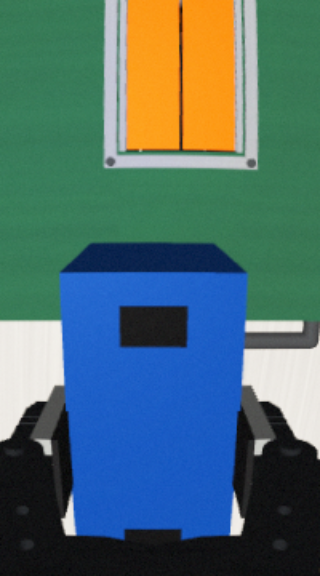

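The crop shows the near end of the bay: flaps end at about y=95 in the full frame, and the cassette's top begins at about y=170. Joined with the far end from w2, the mouth centre is about (545.4, 48.7) mm at 95.3°, 94.5 mm long, which matches the given size. I'll move over it.

Request:
{"fn": "step_arm", "kwargs": {"targets": "-1 0.003 0.03 0 0 0 0.009; -1 0.003 0.09 0 0 0 0.009; -1 0.003 0.16 0 0 0 0.009; -1 0.003 0.22 0 0 0 0.009; -1 0.003 0.25 0 0 0 0.009; -1 0.003 0.261 0 0 0 0.009; -1 0.003 0.261 -0.04 0 0 0.009; -1 0.003 0.261 -0.072 0 0 0.009; -1 0.003 0.261 -0.072 0 0 0.009; -1 0.003 0.261 -0.072 0 0 0.009"}}

```text
clock: 6.0
eef_pos: [0.5453, 0.0491, 0.218]
tool_rot: [0.671, 0.741, -0.001, -0.001]
ft_force: [0.4, 0.2, -2.3]
grip_width: 0.0429
grasp_force: 61.7
```

```bash
python3 -c "
from look import *
o,I,img=look('w4',[ORANGE])
zt=o['eef_pos'][2]+.0236
k=blobs(mask(img,105,125,110,90),2000)[0]
print('cassette rect',rect(I,'wrist',k,zt),'zt',zt)
cv2.imwrite('pics/w4c.png',cv2.resize(img[90:290,190:390,::-1],None,fx=2.8,fy=2.8))"
```

```text
t 6.0 tcp [545.3  49.1 218. ] yaw_y 5.66 tool z [-0.003 -0.001 -1.   ] j [ 0.09  0.34  0.11  1.34 -0.    1.56] F [ 0.45  0.22 -2.27]
orange (466, 124, 87, 162) [746.5  69.4] [ 84.5 142.6] 95.1
orange (542, 0, 18, 36) [763. 250.] [37.6 23.7] 85.9
orange (525, 0, 18, 33) [739.9 236.8] [37.5 21.3] 87.4
cassette rect (array([544.5,  57.1]), array([43.9, 75.7]), 95.7) zt 0.24160643024079645
```

View pics/w4c.png

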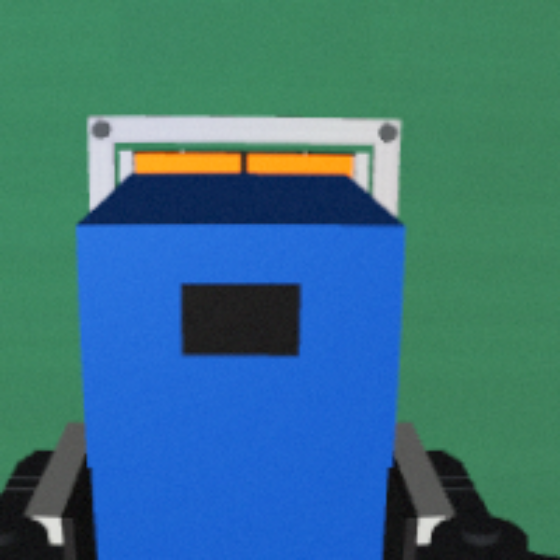

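The crop shows the cassette's +y face above the mouth, with its bottom edge at crop row 175 and centre about column 240. The mouth's far edge is at row 152, flap split at column 244. I'll turn these into offsets.

Run:
```python
from h import *
I=bot.camera_info("wrist")
c=lambda u,v:(190+u/2.8,90+v/2.8)
for n,p,z in(("cas bottom",[c(127,175),c(352,175)],.1716),("cas top",[c(79,224),c(403,224)],.2416),("flap far",[c(133,152),c(354,155)],.15),("split",[c(243,154),c(244.5,174)],.15),("frame holes",[c(101,129),c(388,132)],.15)):
    P=onplane(I,"wrist",p,z)[:,:2]*1000;d=P[1]-P[0];print(n,np.round(P,1).tolist(),"mid",P.mean(0).round(1),"len",np.linalg.norm(d).round(1),"dir",np.degrees(np.arctan2(d[1],d[0])).round(1))
```

```text
cas bottom [[518.4, 91.2], [565.3, 95.9]] mid [541.8  93.6] len 47.1 dir 5.6
cas top [[520.3, 92.4], [563.5, 96.7]] mid [541.9  94.6] len 43.4 dir 5.7
flap far [[516.9, 94.2], [568.1, 98.6]] mid [542.5  96.4] len 51.4 dir 4.9
split [[542.4, 96.1], [543.2, 91.4]] mid [542.8  93.8] len 4.7 dir -80.1
frame holes [[509.0, 98.9], [575.4, 104.9]] mid [542.2 101.9] len 66.7 dir 5.1
```

Request:
{"fn": "step_arm", "kwargs": {"targets": "-1 0.001 -0.001 -0.01 0 0 -0.011; -1 0.001 -0.001 -0.025 0 0 -0.011; -1 0.001 -0.001 -0.04 0 0 -0.011; -1 0.001 -0.001 -0.055 0 0 -0.011; -1 0.001 -0.001 -0.07 0 0 -0.011; -1 0.001 -0.001 -0.085 0 0 -0.011; -1 0.001 -0.001 -0.095 0 0 -0.011; -1 0.001 -0.001 -0.1 0 0 -0.011; -1 0.001 -0.001 -0.1 0 0 -0.011"}}

```text
clock: 6.8
eef_pos: [0.5462, 0.049, 0.1677]
tool_rot: [0.674, 0.738, -0.001, -0.001]
ft_force: [0.4, -0.3, -2.7]
grip_width: 0.0429
grasp_force: 61.9
```

Request:
{"fn": "step_arm", "kwargs": {"targets": "-1 0 0 -0.004 0 0 0; -1 0 0 -0.008 0 0 0; -1 0 0 -0.012 0 0 0; -1 0 0 -0.016 0 0 0; -1 0 0 -0.02 0 0 0; -1 0 0 -0.023 0 0 0; -1 0 0 -0.023 0 0 0"}}

```text
clock: 7.38
eef_pos: [0.5464, 0.049, 0.1567]
tool_rot: [0.674, 0.738, -0.0, -0.0]
ft_force: [-1.1, 0.3, -3.9]
grip_width: 0.0428
grasp_force: 61.9
```

```bash
python3 -c "
from look import *
o,I,img=look('w5',[])
a=img[60:400,150:400,::-1]; b=bot.camera('scene')[120:290,220:420,::-1]
a=cv2.resize(a,None,fx=1.6,fy=1.6);b=cv2.resize(b,None,fx=2,fy=2)
c=np.zeros((544,800,3),np.uint8);c[:a.shape[0],:a.shape[1]]=a;c[:b.shape[0],400:800]=b
cv2.imwrite('pics/w5c.png',c)"
```

```text
t 7.38 tcp [546.4  49.  156.7] yaw_y 5.18 tool z [-0.001 -0.    -1.   ] j [ 0.09  0.38 -0.    1.19 -0.    1.57] F [-1.06  0.27 -3.9 ]
```

View pics/w5c.png

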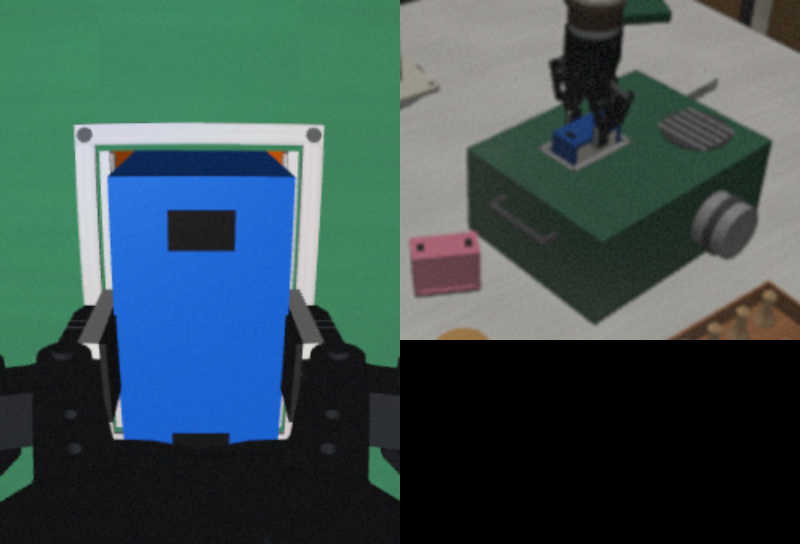

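The cassette is in the mouth between the flaps, about 40 mm deep: level, with even side gaps in the wrist crop. I'll lower it 2 mm more and release.

Request:
{"fn": "step_arm", "kwargs": {"targets": "-1 0 0 -0.002 0 0 0; -1 0 0 -0.004 0 0 0; -1 0 0 -0.004 0 0 0; -1 0 0 -0.004 0 0 0"}}

```text
clock: 7.82
eef_pos: [0.5467, 0.0491, 0.1553]
tool_rot: [0.674, 0.738, 0.0, 0.0]
ft_force: [0.4, 0.3, -2.9]
grip_width: 0.0432
grasp_force: 61.9
```

Request:
{"fn": "step_arm", "kwargs": {"targets": "0.5 0 0 0 0 0 0; 0.5 0 0 0 0 0 0; 0.5 0 0 0 0 0 0; 0.5 0 0 0 0 0 0; 0.5 0 0 0 0 0 0; 0.5 0 0 0 0 0 0; 0.5 0 0 0 0 0 0; 0.5 0 0 0 0 0 0"}}

```text
clock: 8.48
eef_pos: [0.5467, 0.049, 0.1554]
tool_rot: [0.674, 0.738, 0.0, 0.0]
ft_force: [-0.1, -0.1, -0.4]
grip_width: 0.0638
grasp_force: 0.0
```

Request:
{"fn": "step_arm", "kwargs": {"targets": "0.5 0 0 0.02 0 0 0; 0.5 0 0 0.05 0 0 0; 0.5 0 0 0.1 0 0 0; 0.5 0 0 0.13 0 0 0; 0.5 0 0 0.14 0 0 0; 0.5 0 0 0.14 0 0 0"}}

```text
clock: 8.98
eef_pos: [0.5478, 0.0491, 0.2275]
tool_rot: [0.674, 0.738, 0.002, 0.001]
ft_force: [-0.1, -0.1, 0.5]
grip_width: 0.0642
grasp_force: 0.0
```

```bash
python3 -c "
from look import *
o,I,img=look('w6',[])
for z in(.165,.17,.175,.18):
  k=blobs(mask(img,105,125,110,90),2000)[0]; print(z,rect(I,'wrist',k,z))
a=img[60:400,150:400,::-1]; b=bot.camera('scene')[120:290,220:420,::-1]
a=cv2.resize(a,None,fx=1.6,fy=1.6);b=cv2.resize(b,None,fx=2,fy=2)
c=np.zeros((544,800,3),np.uint8);c[:a.shape[0],:a.shape[1]]=a;c[:b.shape[0],400:800]=b
cv2.imwrite('pics/w6c.png',c)"
```

```text
t 8.98 tcp [547.8  49.1 227.5] yaw_y 5.18 tool z [ 0.004  0.    -1.   ] j [0.09 0.34 0.13 1.36 0.   1.57] F [-0.14 -0.09  0.47]
0.165 (array([546.5,  49.5]), array([43.6, 89.5]), 95.0)
0.17 (array([546.3,  51. ]), array([42.5, 87.3]), 95.0)
0.175 (array([546.2,  52.6]), array([41.5, 85.1]), 95.0)
0.18 (array([546.1,  54.2]), array([40.4, 83. ]), 95.0)
```

View pics/w6c.png

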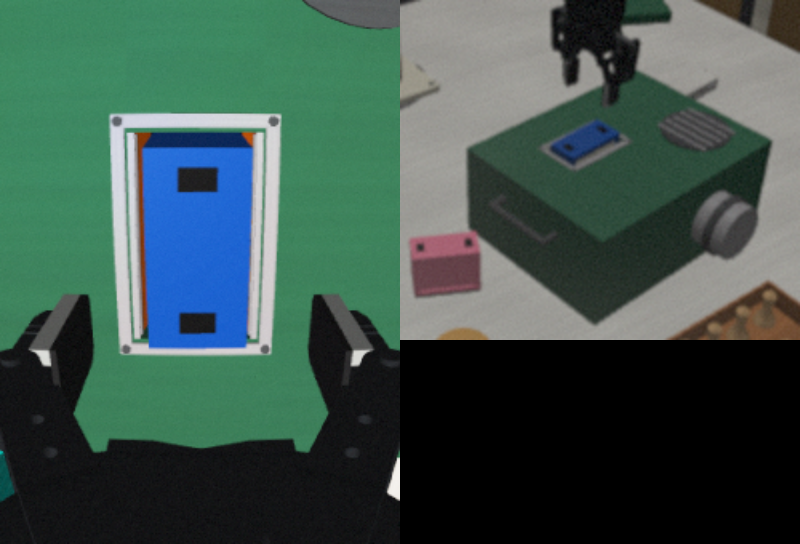

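Released: the cassette stands upright with its top about 15 mm above the cabinet, centred at (546.4, 49.5), and the orange flaps hang at its sides. Next I'll shut the fingers and turn 90°.

Request:
{"fn": "step_arm", "kwargs": {"targets": "-1 -0.003 0 0 0 0 0.16; -1 -0.003 0 0 0 0 0.32; -1 -0.003 0 0 0 0 0.48; -1 -0.003 0 0 0 0 0.64; -1 -0.003 0 0 0 0 0.8; -1 -0.003 0 0 0 0 0.95; -1 -0.003 0 0 0 0 1; -1 -0.003 0 0 0 0 1"}}

```text
clock: 9.75
eef_pos: [0.5442, 0.0489, 0.2236]
tool_rot: [0.34, 0.94, -0.001, -0.001]
ft_force: [-0.4, -0.4, 0.3]
grip_width: -0.0001
grasp_force: 0.0
```

Request:
{"fn": "step_arm", "kwargs": {"targets": "-1 0 0 0 0 0 0.16; -1 0 0 0 0 0 0.32; -1 0 0 0 0 0 0.48; -1 0 0 0 0 0 0.64; -1 0 0 -0.02 0 0 0.8; -1 0 0 -0.04 0 0 0.95; -1 0 0 -0.06 0 0 1; -1 0 0 -0.08 0 0 1; -1 0 0 -0.09 0 0 1; -1 0 0 -0.09 0 0 1"}}

```text
clock: 10.58
eef_pos: [0.5438, 0.0489, 0.1782]
tool_rot: [-0.044, 0.999, -0.0, -0.002]
ft_force: [-0.2, 0.3, 0.4]
grip_width: 0.0003
grasp_force: 0.0
```

```bash
python3 -c "
from look import *
o,I,img=look('w7',[])
print(o['grip_width'])"
```

```text
t 10.58 tcp [543.8  48.9 178.2] yaw_y 95.09 tool z [-0.004 -0.    -1.   ] j [0.09 0.36 0.03 1.25 0.   0.  ] F [-0.19  0.34  0.37]
0.0002535694098541332
```

Request:
{"fn": "step_arm", "kwargs": {"targets": "-1 0.004 0.001 -0.008 0 0 0; -1 0.004 0.001 -0.016 0 0 0; -1 0.004 0.001 -0.024 0 0 0; -1 0.004 0.001 -0.03 0 0 0; -1 0.004 0.001 -0.036 0 0 0; -1 0.004 0.001 -0.036 0 0 0"}}

```text
clock: 11.13
eef_pos: [0.547, 0.0495, 0.1619]
tool_rot: [-0.045, 0.999, -0.0, -0.0]
ft_force: [-0.9, 0.4, 0.2]
grip_width: 0.0003
grasp_force: 0.0
```

Request:
{"fn": "step_arm", "kwargs": {"targets": "-1 0 0 -0.004 0 0 0; -1 0 0 -0.008 0 0 0; -1 0 0 -0.012 0 0 0; -1 0 0 -0.016 0 0 0; -1 0 0 -0.02 0 0 0; -1 0 0 -0.024 0 0 0"}}

```text
clock: 11.63
eef_pos: [0.5473, 0.0497, 0.1503]
tool_rot: [-0.045, 0.999, 0.0, 0.0]
ft_force: [-0.5, 0.8, 3.7]
grip_width: 0.0003
grasp_force: 1.5
```

Request:
{"fn": "step_arm", "kwargs": {"targets": "-1 0 0 -0.005 0 0 0; -1 0 0 -0.01 0 0 0; -1 0 0 -0.015 0 0 0; -1 0 0 -0.02 0 0 0; -1 0 0 -0.025 0 0 0; -1 0 0 -0.03 0 0 0; -1 0 0 -0.035 0 0 0; -1 0 0 -0.04 0 0 0; -1 0 0 -0.045 0 0 0; -1 0 0 -0.045 0 0 0"}}

```text
clock: 12.47
eef_pos: [0.5468, 0.0492, 0.127]
tool_rot: [-0.045, 0.999, -0.0, -0.001]
ft_force: [-0.4, -0.1, -0.1]
grip_width: 0.0001
grasp_force: 0.0
```

Request:
{"fn": "step_arm", "kwargs": {"targets": "-1 0 0 -0.002 0 0 0; -1 0 0 -0.004 0 0 0; -1 0 0 -0.006 0 0 0; -1 0 0 -0.008 0 0 0; -1 0 0 -0.008 0 0 0"}}

```text
clock: 12.88
eef_pos: [0.5471, 0.0494, 0.1236]
tool_rot: [-0.045, 0.999, -0.0, -0.0]
ft_force: [-0.4, 0.4, 0.8]
grip_width: 0.0001
grasp_force: 0.6
```

Request:
{"fn": "step_arm", "kwargs": {"targets": "-1 0 0 -0.002 0 0 0; -1 0 0 -0.004 0 0 0; -1 0 0 -0.006 0 0 0; -1 0 0 -0.008 0 0 0; -1 0 0 -0.008 0 0 0"}}

```text
clock: 13.3
eef_pos: [0.5473, 0.0495, 0.1196]
tool_rot: [-0.045, 0.999, -0.0, 0.0]
ft_force: [1.4, 0.4, 0.2]
grip_width: -0.0002
grasp_force: 1.9
```

Request:
{"fn": "step_arm", "kwargs": {"targets": "-1 0 0 -0.001 0 0 0; -1 0 0 -0.002 0 0 0; -1 0 0 -0.003 0 0 0; -1 0 0 -0.003 0 0 0"}}

```text
clock: 13.63
eef_pos: [0.5473, 0.0495, 0.1183]
tool_rot: [-0.045, 0.999, -0.0, 0.0]
ft_force: [0.8, -0.4, 2.9]
grip_width: 0.0001
grasp_force: 2.2
```

Request:
{"fn": "step_arm", "kwargs": {"targets": "-1 0 0 -0.001 0 0 0; -1 0 0 -0.002 0 0 0; -1 0 0 -0.003 0 0 0; -1 0 0 -0.003 0 0 0"}}

```text
clock: 13.97
eef_pos: [0.5472, 0.0495, 0.1167]
tool_rot: [-0.045, 0.999, -0.0, 0.0]
ft_force: [0.7, 0.4, 1.6]
grip_width: 0.0002
grasp_force: 2.1
```

Request:
{"fn": "step_arm", "kwargs": {"targets": "-1 0 0 -0.001 0 0 0; -1 0 0 -0.002 0 0 0; -1 0 0 -0.003 0 0 0; -1 0 0 -0.003 0 0 0"}}

```text
clock: 14.3
eef_pos: [0.5471, 0.0495, 0.1151]
tool_rot: [-0.045, 0.999, -0.0, -0.0]
ft_force: [-0.3, 0.4, 1.5]
grip_width: -0.0002
grasp_force: 2.2
```

Request:
{"fn": "step_arm", "kwargs": {"targets": "-1 0 0 -0.001 0 0 0; -1 0 0 -0.002 0 0 0; -1 0 0 -0.003 0 0 0; -1 0 0 -0.003 0 0 0"}}

```text
clock: 14.63
eef_pos: [0.5471, 0.0495, 0.1137]
tool_rot: [-0.045, 0.999, -0.0, -0.0]
ft_force: [-0.0, 0.1, 3.0]
grip_width: -0.0002
grasp_force: 2.2
```

Request:
{"fn": "step_arm", "kwargs": {"targets": "-1 0 0 -0.001 0 0 0; -1 0 0 -0.002 0 0 0; -1 0 0 -0.003 0 0 0; -1 0 0 -0.003 0 0 0"}}

```text
clock: 14.97
eef_pos: [0.5471, 0.0495, 0.1126]
tool_rot: [-0.045, 0.999, -0.0, 0.0]
ft_force: [-0.9, -0.2, 4.3]
grip_width: 0.0001
grasp_force: 3.8
```

Request:
{"fn": "step_arm", "kwargs": {"targets": "-1 0 0 -0.001 0 0 0; -1 0 0 -0.0015 0 0 0; -1 0 0 -0.0015 0 0 0"}}

```text
clock: 15.22
eef_pos: [0.5472, 0.0496, 0.1124]
tool_rot: [-0.045, 0.999, 0.0, 0.0]
ft_force: [-1.3, -1.1, 7.7]
grip_width: -0.0002
grasp_force: 5.0
```

Request:
{"fn": "step_arm", "kwargs": {"targets": "-1 0 0 -0.001 0 0 0; -1 0 0 -0.0015 0 0 0; -1 0 0 -0.0015 0 0 0"}}

```text
clock: 15.47
eef_pos: [0.5473, 0.0496, 0.1121]
tool_rot: [-0.045, 0.999, 0.0, 0.001]
ft_force: [-2.9, -0.0, 10.3]
grip_width: -0.0
grasp_force: 6.2
```

Request:
{"fn": "step_arm", "kwargs": {"targets": "-1 0 0 -0.001 0 0 0; -1 0 0 -0.002 0 0 0; -1 0 0 -0.002 0 0 0; -1 0 0 -0.002 0 0 0"}}

```text
clock: 15.8
eef_pos: [0.5474, 0.0496, 0.1117]
tool_rot: [-0.045, 0.999, 0.0, 0.001]
ft_force: [-3.5, 0.4, 12.8]
grip_width: 0.0006
grasp_force: 7.7
```

Request:
{"fn": "step_arm", "kwargs": {"targets": "-1 0 0 -0.001 0 0 0; -1 0 0 -0.0014 0 0 0; -1 0 0 -0.0014 0 0 0; -1 0 0 -0.0014 0 0 0; -1 0 0 -0.0014 0 0 0"}}

```text
clock: 16.22
eef_pos: [0.5475, 0.0496, 0.1115]
tool_rot: [-0.045, 0.999, 0.0, 0.001]
ft_force: [-3.7, -1.0, 15.3]
grip_width: 0.0001
grasp_force: 8.8
```

15 N is reached and held at 38.5 mm depth, within the seal range. Now I'll draw the fingers out.

Request:
{"fn": "step_arm", "kwargs": {"targets": "-1 0 0 0.01 0 0 0; -1 0 0 0.02 0 0 0; -1 0 0 0.035 0 0 0; -1 0 0 0.05 0 0 0; -1 0 0 0.07 0 0 0; -1 0 0 0.09 0 0 0; -1 0 0 0.12 0 0 0; -1 0 0 0.16 0 0 0; -1 0 0 0.2 0 0 0; -1 0 0 0.22 0 0 0"}}

```text
clock: 17.05
eef_pos: [0.5484, 0.0496, 0.2226]
tool_rot: [-0.045, 0.999, 0.0, 0.002]
ft_force: [0.6, 0.5, 0.8]
grip_width: 0.0004
grasp_force: 0.0
```

Request:
{"fn": "step_arm", "kwargs": {"targets": "-1 -0.1 0 0.03 0 0 0; -1 -0.2 0 0.05 0 0 0; -1 -0.24 0 0.05 0 0 0; -1 -0.24 0 0.05 0 0 0; -1 -0.24 0 0.05 0 0 0; -1 -0.24 0 0.05 0 0 0"}}

```text
clock: 17.55
eef_pos: [0.4279, 0.0496, 0.2448]
tool_rot: [-0.045, 0.999, 0.0, 0.001]
ft_force: [1.3, 0.1, 0.8]
grip_width: -0.0002
grasp_force: 0.0
```

```bash
python3 -c "
from look import *
o,I,img=look('w8',[ORANGE])
a=img[:,:,::-1]; b=bot.camera('scene')[120:290,220:420,::-1]; t=bot.camera('top')[130:260,180:480,::-1]
a=cv2.resize(a,None,fx=.7,fy=.7);b=cv2.resize(b,None,fx=2,fy=2);t=cv2.resize(t,(600,260))
c=np.zeros((600,800,3),np.uint8);c[:a.shape[0],:a.shape[1]]=a;c[:b.shape[0],400:800]=b;c[340:600,:600]=t
cv2.imwrite('pics/w8c.png',c)"
```

```text
t 17.55 tcp [427.9  49.6 244.8] yaw_y 95.19 tool z [ 0.002  0.    -1.   ] j [ 0.12  0.1  -0.14  1.34 -0.    0.02] F [1.27 0.11 0.85]
```

View pics/w8c.png

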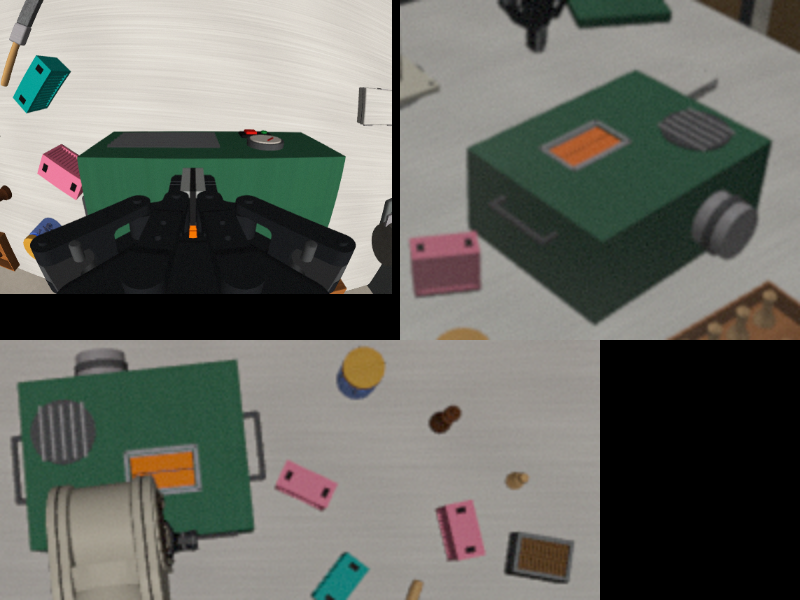

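Both orange flaps look shut and level over the bay, the fingers are clear, and the other items stand where they were. I'll compare the flap shape with the start and hand in.

```bash
python3 -c "
from h import *
I=bot.camera_info('scene');im=bot.camera('scene')
for i in (cv2.imread('pics/scene0.png')[:,:,::-1].copy(),im):
  for k in blobs(mask(i,5,20,150,120)):
    x,y,w,h=cv2.boundingRect(k)
    if abs(x-296)<12 and abs(y-184)<12: print((x,y,w,h),cv2.contourArea(k),rect(I,'scene',k,.15))
a=cv2.imread('pics/scene0.png')[:,:,::-1][175:210,285:340].astype(int);print('mean diff',abs(a-im[175:210,285:340]).mean())
if abs(a-im[175:210,285:340]).mean()<8: print(bot.job_done())
"
```

```text
(296, 184, 34, 18) 270.5 (array([545.3,  51.7]), array([45. , 90.7]), 93.9)
(296, 184, 34, 18) 272.5 (array([545.1,  51.6]), array([45.1, 90.7]), 94.1)
mean diff 3.2496969696969695
the job is handed in; nothing more can be done
None
```

The cassette is seated on its seal, its top about 38.5 mm below the cabinet top with a 15 N push; both flaps look fully shut over it, nothing else appears to have moved, and the job was handed in at about 18 s.

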